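Load the ratchet docking fixture with data modules

TASK

Get all the white data modules on the bench docked for testing: throw the yellow pawl of the ratchet fixture right over off its rack, draw the shuttle tray fully back by its red handle, and lay each module flat in a compartment of its own with its USB port towards the dock. Then put the pawl back down on the rack with the shuttle pushed fully home against the dock, so that it is locked there. Leave everything else on the bench where it is.

Things in the scene. Friction and masses are not known exactly. Their poses are not given: they have to be found in the camera images.
- shuttle (a joint): grey tray shuttle of the ratchet fixture: distance in m it is drawn back from the dock; 0 = home at its stop, 0.100 = fully drawn back (stop). It slides along the fixture's -y as the value grows, with about 3 N of friction, and stays where left. With the pawl on the rack it moves only towards 0, in 12 mm clicks (drawing back locks within one click)
- pawl (a joint): yellow flip-over ratchet pawl with a red pin: angle in rad, about 0 = down in the rack's teeth (more, up to 0.2, while riding over a tooth), about 1.6 = balanced upright, 2.9 = thrown fully over on its back stop, off the rack. Only its own weight (0.03 N m) holds it: moved past upright it falls the rest of the way
- fixture: ratchet docking fixture, screwed to the bench: aluminium base 295 x 285 x 12 mm; origin on its underside, 17 mm to the -x side of the base's middle. White dock block with three plug noses at its +y end, 64 mm high; a lip, at 56 to 64 mm height, overhangs the last 16 mm of docked compartments. The pawl is on the +x side. The shuttle slides along the fixture's y axis
- pocket1 (a point): centre of the floor of the shuttle compartment on the fixture's -x side; axes parallel to the fixture's, z up, +y to the dock (yellow marks at that end). Moves with the shuttle. Each compartment: floor 22 mm above the bench, inside 48 mm (x) x 90 mm (y), walls 8 mm high, 4 mm thick; centres 70 mm apart
- pocket2 (a point): the same for the middle compartment
- pocket3 (a point): the same for the compartment on the pawl's (+x) side
- shuttle_handle (a point): top centre of the shuttle's upright red handle tab, 78 mm above the bench; the tab is 44 mm in fixture x, 14 mm in y (pinch it along y from above) and free for 56 mm below this point. It stands 90 mm to the -y side of the compartments' centres (12 mm to the +x side of pocket2) and moves with the shuttle
- pawl_pin (a point): middle of the free part of the red pawl pin, a bar of 10 mm diameter along the fixture's x; free from 20 mm on the -x side (the pawl's arm) to its end 20 mm on the +x side. Moves on a circle of 56 mm radius about pawl_pivot; 53 mm above the bench with the pawl on the rack, 46 mm when thrown over. Pinch it along fixture y from above
- pawl_pivot (a point): point on the pawl's hinge axis (along the fixture's x) level with the pin's middle, 43 mm above the bench. The pin is on its +y (dock) side with the pawl on the rack, goes up and over, and ends on its -y side when thrown over. A steel post, 12 mm in x and 22 mm in y, stands here up to 56 mm
- module1: white plastic USB data module, a flat box 42 mm wide (its x) x 84 mm long (its y) x 24 mm high (z), 110 g; origin at the centre of its underside, z up when right way up. The dark USB port is in the middle of its +y end face; that end also has a black label and a green lamp on top, the -y end a small blue stripe. May be absent. Grip it across its 42 mm width
- module1_port (a point): centre of the port end face of module1, 42 mm from its middle and 12 mm above its underside
- module2: another data module, same as module1
- module2_port (a point): centre of the port end face of module2, 42 mm from its middle and 12 mm above its underside
- module3: another data module, same as module1
- module3_port (a point): centre of the port end face of module3, 42 mm from its middle and 12 mm above its underside
- module4: another data module, same as module1
- module4_port (a point): centre of the port end face of module4, 42 mm from its middle and 12 mm above its underside
- board: small green circuit board, 34 x 28 x 4 mm, flat on the bench among the modules (bystander)
- driver: screwdriver lying on the bench (bystander)
- flux_jar: small capped jar, 40 mm wide, 50 mm high (bystander)
- mug: blue mug, 76 mm wide, 90 mm high (bystander)
- adapter: black power adapter, 75 x 45 x 30 mm (bystander, not a module)
- solder_reel: orange reel, 60 mm wide, 30 mm high (bystander)
There are look-alikes about, which are no part of the job. What is shaped like the module4 but pink is not meant.

How it is judged:
By the outcome, as a careful person would: the job done as asked, in the order asked, and still so for the second after the job is handed in, with the robot touching nothing.
Of module1, module2, module3, module4 only 2 to 3 are there at a start; the rules pass over those that are not, and their reading is None.
At some moment in a run one of module1, module2, module3, module4 may be knocked a few centimetres aside while the robot is not near it.
Once in a run the grip may slacken for a moment while it holds something.
It also fails if it takes over 208 s, if anything falls off the work surface, if the arm or the gripper's body presses on something with over 40 N, if the wrist force passes 120 N, or if a joint passes its speed limit or range.

ROBOT

A 6-joint arm with a two-finger parallel gripper is mounted at the origin on the work surface. World frame = base frame: x ahead of the robot, y to its left, z up, the work surface at z = 0. Lengths are in mm, angles in rad, forces in N, time in s.
With the tool pointing down it reaches from about 350 to 775 mm from the base axis. Payload 7.3 kg.
Tool frame: the origin (TCP) lies at the very end of the fingers, on their centre line; the grasp point (between the pads) lies 19 mm behind it; z points along the fingers, y is the line along which they close (so a half turn about z gives the same grasp; the last joint's range is limited). The gripper opens to 92 mm and grips with 3 to 60 N. Pads are 19 mm wide; open, the fingers measure 130 mm over their backs; the gripper's body (75 mm by 190 mm) begins 47 mm behind the grasp point.
Start: joints at [1.139, 0.342, 1.524, -0, 1.275, -0.146], TCP at [147.995, 503.728, 226.741] pointing down, gripper open.
Joint ranges: [-2.53, 2.53], [-0.77, 2.02], [0.04, 2.7], [-1, 4.14], [0.28, 2.66], [-3.11, 3.11]. Speed limits (rad/s): [2.57, 2.57, 3.14, 3.14, 3.14, 3.14].

INTERFACE

Orientations are given as [roll, pitch, yaw] about the fixed x, y, z axes, in that order (R = Rz(yaw) Ry(pitch) Rx(roll)).
In Python, from plant import bot gives the robot as it stands.
- The arm moves only by the tool apply_moves, never from a script. Its argument "motion" is text: rows parted by semicolons, each of 4 numbers parted by spaces: the shift along the tool's x, y, z in m, then the turn about the tool's z in degrees. A call has 1 to 8 rows; each row shifts and turns the commanded pose from where the row before left it, along the tool's axes as they then stand; what a row does not reach is not made up. A row lasts 1/8 s, in which the tool goes at most 62.5 mm and 10.7 degrees, less where a joint would pass 70% of its speed; a pose out of reach is approached as far as the arm can. A call with a gripper value outside its range is refused whole. "fingers" is the opening, from -1 (shut) to 1 (fully open), set as the call begins (left out, the last holds). The fingers move at their own pace and stop on an object; the grip force is fixed at half the most. Time passes only in rows, so rows that do not move let the fingers close. It gives the time, the measured TCP pose, the force, the opening and the grip force at its end, in the units of the state.
- bot.get_obs(): the state, without advancing time (a new reading comes with each control period).
- bot.capture(name): name is "scene" or "side" or "wrist"; returns a dict with "img" (384x512x3 uint8, blue, green, red), "range_z" (384x512 float32, mm along the optical axis (not along the pixel's ray), 0 where there is no reading), "fx", "fy", "cx", "cy" (pixels), "world_from_camera" (4x4, takes a point from camera to world coordinates); the wrist camera has in their place "mount" (4x4, takes a point from camera to tool coordinates, whose origin is the TCP and whose axes are the flange's). Camera axes: x right, y down, z forward; pixel columns grow to the right and rows downward; lengths in mm; the calibration is good to about 2 mm. A picture is of the moment at which its call begins: read the wrist's pose just before it.
- bot.close_job(): hands the job in; it is judged then, once.
Trained networks look in a picture, given as the dict that the camera call returned (one of the last four; its "shot" number tells which), for a name from the list of things; names that differ only in an ending like _2 or _b are one class to them, and where a whole thing is asked for, a point or a joint stands for the part that bears it (a point fixed in the world has none). Each returns a list of dicts, best first, with "p" (0 to 1); they miss things now and then, are a little off and sometimes report something else, mostly with a low value. They report only what shows in the picture. A call takes as long as a camera call. They do not tell look-alikes from the thing itself.
- bot.cut_out(picture, thing): "pixels" (384x512 bool, what is visible of it) and "point" ([column, row] in pixels, amid what is visible of it).
The state is a dict: "time": time; "joint_positions": joint angles; "dq": joint speeds; "tau": joint torques, N m; "tool_pos": TCP position; "tcp_rot": TCP orientation; "contact_force": force on the tool from outside, world axes, zero at the start; "moment": the same for the moment, N m; "grip_width": finger opening in mm; "finger_force": force on a finger pad.
Only numpy, scipy, OpenCV 4.12 (cv2) and the standard library are available. Lean on these libraries where they do the work, as an engineer would, in place of code of your own. Each camera call takes 0.05 s, during which the arm holds its last target. There are 200 camera calls.

## Working session

There is one attempt and no reset: what is moved stays moved. The work goes in short steps, Python scripts to look and compute and a tool call to move; the robot and the scene stay as the last step left them, time stands still between calls to the robot, and variables do not carry over. Pictures are saved under pics/ and viewed, at most 14 in all, crops included, and the job is handed in when it is done.

Besides the shell and the picture viewer there is one more tool, called after "Call:" by a JSON object that holds its "method" and its "body". apply_moves: Moves the arm, as the interface text tells. Its arguments: {"type":"object","properties":{"motion":{"type":"string"},"fingers":{"type":"number"}},"required":["motion"]}

```bash
ls; mkdir -p pics; cat > h.py <<'E'
import numpy as np, cv2
from plant import bot
from scipy.spatial.transform import Rotation as Ro
def T_tool(o):
    T=np.eye(4); T[:3,:3]=Ro.from_euler('xyz',o['tcp_rot']).as_matrix(); T[:3,3]=o['tool_pos']; return T
def cap(name):
    o=bot.get_obs(); c=bot.capture(name)
    c['W']=T_tool(o)@np.array(c['mount']) if 'mount' in c else np.array(c['world_from_camera'])
    return c
def cloud(c):
    z=c['range_z']; v,u=np.mgrid[:384,:512]
    P=np.stack([(u-c['cx'])/c['fx']*z,(v-c['cy'])/c['fy']*z,z],-1)
    P=P@c['W'][:3,:3].T+c['W'][:3,3]; P[z<=0]=np.nan
    return P
def save(n,img,s=1.5):
    cv2.imwrite('pics/'+n+'.png',cv2.resize(img,None,fx=s,fy=s,interpolation=cv2.INTER_CUBIC))
E
python3 - <<'E'
from h import *
o=bot.get_obs(); print({k:np.round(v,3).tolist() for k,v in o.items()})
a=cap('scene'); b=cap('side'); 
save('scene0',a['img']); save('side0',b['img'])
for n,c in(('scene',a),('side',b)):
    P=cloud(c)
    print(n,c['W'][:3,3].round(),c['fx'])
    for t in ['fixture','shuttle','pawl','module1','adapter','shuttle_handle','pawl_pin']:
        for d in bot.cut_out(c,t):
            m=d['pixels']; 
            print(t,round(d['p'],2),np.round(d['point']),m.sum(),np.nanmedian(P[m],0).round() if m.any() else '')
E
```

```text
pics
{'time': 0.0, 'joint_positions': [1.139, 0.343, 1.525, -0.0, 1.275, -0.146], 'dq': [-0.0, 0.001, 0.001, -0.001, 0.0, 0.0], 'tau': [-0.001, -43.125, -24.422, 0.072, 0.056, -0.0], 'tool_pos': [147.811, 503.348, 226.032], 'tcp_rot': [-3.14, -0.0, 2.856], 'contact_force': [-0.238, 0.158, 0.805], 'moment': [-0.039, 0.003, -0.072], 'finger_force': 0.0, 'grip_width': 91.985}
scene [1089.  478. 1036.] 465.7129180569626
fixture 0.67 [308. 259.] 11847 [563. 202.  21.]
shuttle 0.79 [305. 251.] 3362 [540. 195.  23.]
pawl 0.77 [269. 272.] 216 [643. 154.  51.]
module1 0.97 [227. 165.] 472 [ 447. -173.   22.]
module1 0.64 [183. 138.] 330 [ 450. -354.   23.]
module1 0.56 [195. 190.] 454 [ 575. -183.   23.]
adapter 0.92 [131. 214.] 541 [ 748. -246.   29.]
adapter 0.75 [306. 250.] 3147 [539. 195.  24.]
shuttle_handle 0.8 [306. 250.] 3023 [538. 195.  24.]
shuttle_handle 0.15 [418. 236.] 486 [335. 387.  29.]
pawl_pin 0.74 [266. 268.] 189 [643. 153.  50.]
side [  252. -1006.   680.] 404.9711909878779
fixture 0.88 [252. 175.] 4441 [525. 160.  23.]
fixture 0.53 [287. 164.] 93 [641. 159.  52.]
shuttle 0.64 [250. 171.] 1307 [513. 193.  25.]
pawl 0.56 [288. 166.] 101 [641. 160.  52.]
pawl 0.42 [314. 166.] 158 [741. 169.  32.]
pawl 0.25 [250. 245.] 533 [ 437. -189.   24.]
module1 0.97 [297. 240.] 506 [ 564. -202.   24.]
module1 0.74 [249. 245.] 489 [ 438. -190.   25.]
module1 0.59 [269. 295.] 659 [ 438. -377.   25.]
adapter 0.59 [365. 243.] 543 [ 734. -267.   29.]
shuttle_handle 0.98 [249. 172.] 1357 [513. 193.  25.]
```

View pics/scene0.png

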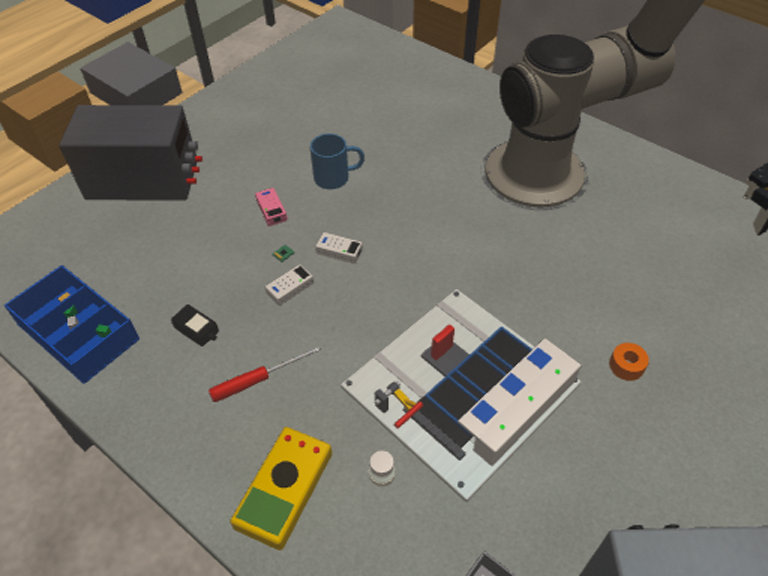

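View pics/side0.png

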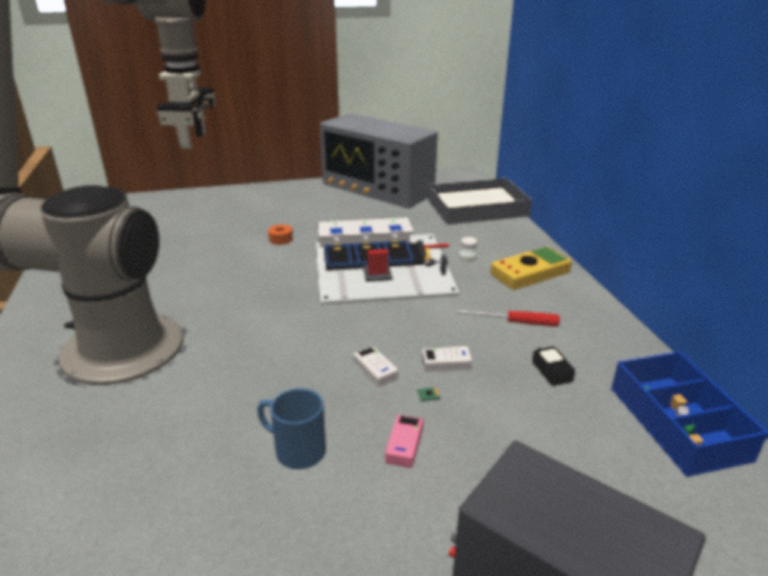

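The white modules are at scene pixels (226,164) and (193,189). The look-alike is pink at (180,137), and the adapter at (131,214) is black. The shuttle is nearly home with the pawl on the rack.

```bash
cat >> h.py <<'E'
def go(p,yaw=None,o=None):
    """print tool-frame displacement (m) and turn (deg) to reach TCP p; shift first, then turn"""
    o=o or bot.get_obs(); T=T_tool(o); d=T[:3,:3].T@(np.array(p,float)-T[:3,3])/1000
    s='shift %s |%.3f|'%(np.round(d,4).tolist(),np.linalg.norm(d))
    if yaw is not None:
        dy=(o['tcp_rot'][2]-yaw+np.pi/2)%np.pi-np.pi/2
        s+=' turn %.2f deg (mod 180)'%np.degrees(dy)
    print(s,'from',np.round(o['tool_pos'],1),np.round(o['tcp_rot'],3),'q6 %.2f'%o['joint_positions'][5])
E
python3 - <<'E'
from h import *
c=cap('wrist'); print(np.round(c['mount'],3),c['fx'],c['cx'],c['cy'])
go([540,150,400],np.pi)
a=cap('scene'); save('crop0',a['img'][115:220,160:260],5)
E
```

```text
[[ 1.00000e-03 -9.69000e-01 -2.48000e-01  6.58650e+01]
 [ 1.00000e+00  0.00000e+00  1.00000e-03 -8.79000e-01]
 [-0.00000e+00 -2.48000e-01  9.69000e-01 -1.56725e+02]
 [ 0.00000e+00  0.00000e+00  0.00000e+00  1.00000e+00]] 287.9780587067991 259.2381969288144 194.01288689241463
shift [-0.4758, -0.2288, -0.1733] |0.556| turn -16.38 deg (mod 180) from [148.  503.7 226.7] [ 3.142 -0.     2.856] q6 -0.15
```

View pics/crop0.png

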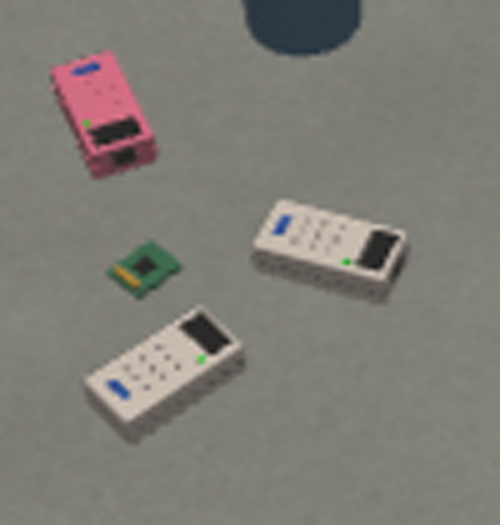

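The crop shows two white modules, at crop (330,250) and (165,375), each with a black label at its port end. The pink look-alike is at (105,115). I'll move over the fixture.

Call:
{"method": "apply_moves", "body": {"motion": "-0.053 -0.025 -0.019 0;-0.053 -0.025 -0.019 0;-0.053 -0.025 -0.019 0;-0.053 -0.025 -0.019 0;-0.053 -0.025 -0.019 0;-0.053 -0.025 -0.019 0;-0.053 -0.026 -0.019 0;-0.053 -0.026 -0.02 0"}}

```text
time: 1.9
tool_pos: [499.0, 188.9, 380.5]
tcp_rot: [3.141, 0.0, 2.856]
contact_force: [1.3, 1.0, 0.6]
grip_width: 92.2
finger_force: 0.0
```

Call:
{"method": "apply_moves", "body": {"motion": "-0.048 -0.023 -0.019 -8;0 0 0 -8;0 0 0 0;0 0 0 0"}}

```text
time: 2.4
tool_pos: [537.0, 155.2, 398.6]
tcp_rot: [3.141, -0.0, 3.133]
contact_force: [-0.8, -1.0, 0.5]
grip_width: 91.4
finger_force: 0.0
```

```bash
python3 - <<'E'
from h import *
c=cap('wrist'); save('w1',c['img']); P=cloud(c); np.save('P1.npy',P); cv2.imwrite('w1.png',c['img'])
go([540,150,400],np.pi)
for t in ['fixture','shuttle','pawl','shuttle_handle','pawl_pin','pawl_pivot','pocket1']:
    for d in bot.cut_out(c,t):
        m=d['pixels']; print(t,round(d['p'],2),np.round(d['point']),m.sum(),np.nanmedian(P[m],0).round())
E
```

```text
shift [-0.0031, -0.0053, -0.0013] |0.006| turn -0.44 deg (mod 180) from [536.9 155.3 398.7] [ 3.141 -0.     3.134] q6 -1.42
fixture 0.92 [280. 151.] 24372 [524. 187.  20.]
shuttle 0.65 [284. 148.] 7431 [521. 201.  21.]
pawl 0.61 [259. 215.] 385 [638. 153.  49.]
pawl 0.47 [279. 151.] 24133 [524. 187.  20.]
shuttle_handle 0.69 [284. 149.] 7538 [520. 201.  21.]
shuttle_handle 0.2 [ 39. 140.] 295 [ 513. -260.    3.]
pawl_pin 0.83 [262. 214.] 337 [638. 157.  50.]
pawl_pivot 0.78 [276. 153.] 24261 [524. 187.  20.]
pocket1 0.8 [285. 152.] 7655 [521. 200.  21.]
```

View pics/w1.png

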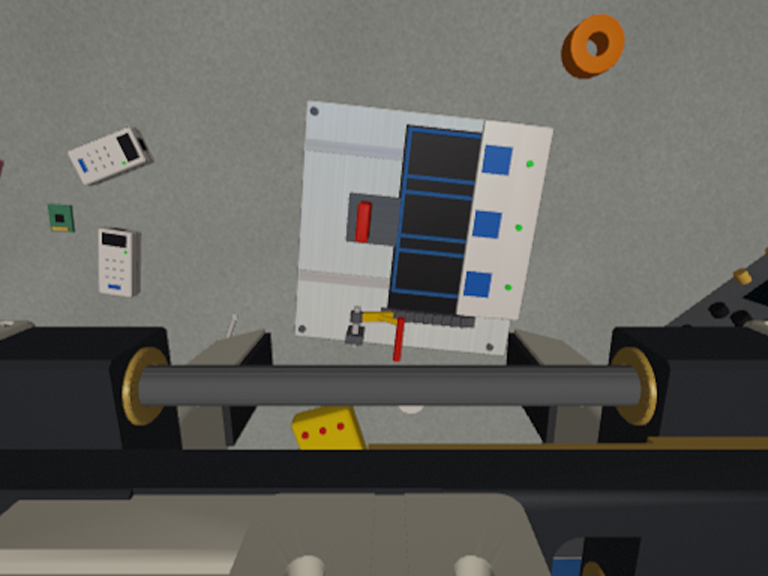

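The image shows the fixture rotated slightly, with the handle at (362,222), the pin at (399,340) and the modules at (110,155) and (118,262) in display pixels. Next I'll fit the geometry.

```bash
cat >> h.py <<'E'
def masks(img):
    h=cv2.cvtColor(img,cv2.COLOR_BGR2HSV).astype(int); H,S,V=h[...,0],h[...,1],h[...,2]
    return dict(red=((H<6)|(H>174))&(S>170)&(V>90), yellow=(H>20)&(H<32)&(S>170)&(V>90), white=(S<40)&(V>165), H=H,S=S,V=V)
def comps(m,lo=60):
    n,l,s,_=cv2.connectedComponentsWithStats(m.astype(np.uint8)); return [l==i for i in range(1,n) if s[i,4]>=lo]
E
python3 - <<'E'
from h import *
img=cv2.imread('w1.png'); P=np.load('P1.npy'); M=masks(img); Z=P[...,2]
X,Y=P[...,0],P[...,1]
print('floor z',np.nanmedian(Z[10:60,20:180]))
b=(Z>6)&(Z<18)&(X>380)&(X<720)&(Y>20)&(Y<380)
b=max(comps(b,500),key=lambda m:m.sum())
f=(Z>6)&(Z<80)&(X>380)&(X<720)&(Y>20)&(Y<380); f=max(comps(f,500),key=lambda m:m.sum())
for n,m in(('base',b),('all',f)): 
    r=cv2.minAreaRect(P[m][:,:2].astype(np.float32)); print(n,m.sum(),np.round(r[0],1),np.round(r[1],1),r[2],cv2.boxPoints(r).round().tolist())
for k in('red','yellow'):
  for m in comps(M[k],15):
    q=P[m]; q=q[~np.isnan(q[:,0])]
    if len(q): print(k,m.sum(),'px',np.argwhere(m).mean(0).round()[::-1],'med',np.median(q,0).round(1),'min',np.percentile(q,3,0).round(),'max',np.percentile(q,97,0).round())
m=M['red']&(Z>70); q=P[m][:,:2].astype(np.float32); r=cv2.minAreaRect(q); print('handle top',len(q),r, np.median(Z[m]))
m=M['red']&(X>590)&(Z>40)&(Z<62); q=P[m]; r=cv2.minAreaRect(q[:,:2].astype(np.float32)); print('pin',len(q),r,np.median(q,0))
w=(Z>14)&(Z<32)&(Y<-80)&(X>380)
for m in comps(w,100):
    q=P[m]; t=q[q[:,2]>20]; r=cv2.minAreaRect(t[:,:2].astype(np.float32)); d=m&(M['V']<70)
    print('mod',m.sum(),np.median(t,0).round(1),r,'dark',np.nanmedian(P[d],0).round(),img[m].mean(0).round())
E
```

```text
floor z -1.2262830444593078
base 8774 [536.5 147.5] [211.8 294.6] 83.67464447021484 [[378.0, 58.0], [671.0, 26.0], [695.0, 236.0], [402.0, 269.0]]
all 24159 [542.1 183.5] [284.7 298. ] 83.75993347167969 [[379.0, 58.0], [675.0, 26.0], [706.0, 309.0], [409.0, 341.0]]
red 215 px [242. 148.] med [514.8 125.7  76.7] min [495. 118.  69.] max [535. 133.  79.]
red 123 px [265. 226.] med [659.3 164.2  55.8] min [634. 160.  52.] max [685. 170.  58.]
yellow 136 px [253. 211.] med [635.5 141.9  40.7] min [630. 122.  29.] max [640. 161.  50.]
yellow 1110 px [218. 286.] med [797.3  69.9  33.4] min [773.  25.  12.] max [827. 110.  36.]
handle top 207 ((515.718994140625, 125.20064544677734), (13.34284496307373, 41.450721740722656), 83.68495178222656) 76.78446941749905
pin 122 ((660.4833374023438, 164.83502197265625), (7.685988903045654, 54.17302322387695), 83.39166259765625) [659.30641599 164.22183256  55.79326851]
mod 1237 [ 440.6 -177.2   22.8] ((441.1910400390625, -178.4395294189453), (41.814659118652344, 84.80879974365234), 19.448394775390625) dark [ 430. -150.   23.] [136. 140. 144.]
mod 1069 [ 567.5 -188.3   22.8] ((569.260009765625, -188.91436767578125), (41.30363464355469, 83.72840118408203), 80.22355651855469) dark [ 539. -185.   23.] [135. 140. 145.]
```

Fixture yaw is about −6.2°, and heights and sizes match the description: handle top 77, pin top 56, modules 42×84. Next is the pawl pin, at about (665.5, 164.5).

```bash
python3 - <<'E'
from h import *
go([665.5,164.5,110],np.pi-0.109)
E
```

```text
shift [-0.1281, 0.0103, 0.2888] |0.316| turn 5.87 deg (mod 180) from [537.3 155.  398.8] [3.142 0.    3.135] q6 -1.42
```

Call:
{"method": "apply_moves", "body": {"motion": "-0.021 0.002 0.048 5.9;-0.021 0 0.048 0;-0.021 0 0.048 0;-0.021 0 0.048 0;-0.022 -0.006 0.048 0;-0.022 0 0.049 0;0 0 0 0;0 0 0 0", "fingers": -0.3}}

```text
time: 3.8
tool_pos: [664.5, 139.3, 111.4]
tcp_rot: [3.141, 0.002, 3.032]
contact_force: [-0.2, -0.2, 1.2]
grip_width: 32.2
finger_force: 0.0
```

```bash
python3 - <<'E'
from h import *
go([665.5,164.5,38],np.pi-0.109)
c=cap('wrist'); M=masks(c['img']);P=cloud(c)
for m in comps(M['red'],30):
    q=P[m]; print(np.argwhere(m).mean(0).round()[::-1],m.sum(),np.nanmedian(q,0).round(1),np.nanpercentile(q,2,0).round(),np.nanpercentile(q,98,0).round())
save('w2',c['img'],1.2)
E
```

```text
shift [0.0019, 0.0251, 0.0734] |0.078| turn -0.03 deg (mod 180) from [664.5 139.3 111.4] [3.141e+00 2.000e-03 3.032e+00] q6 -1.37
[209.  10.] 430 [532.8 123.   76.3] [528. 117.  70.] [537. 130.  78.]
[292. 192.] 679 [654.  164.9  55.7] [634. 158.  52.] [679. 171.  57.]
[ 47. 289.] 226 [736.  -81.6  15.3] [732. -87.   3.] [747. -78.  21.]
```

View pics/w2.png

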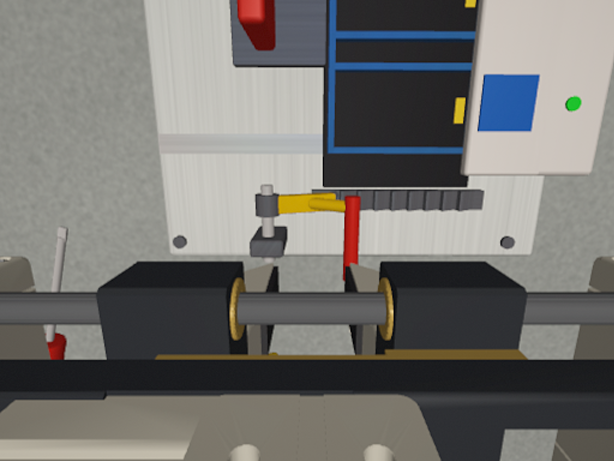

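Call:
{"method": "apply_moves", "body": {"motion": "0 0.0125 0 0;0 0.0125 0 0;0 0 0.018 0;0 0 0.018 0;0 0 0.018 0;0 0 0.019 0;0 0 0 0;0 0 0 0"}}

```text
time: 4.85
tool_pos: [667.3, 163.8, 37.0]
tcp_rot: [3.141, 0.001, 3.032]
contact_force: [-0.1, -0.4, -0.2]
grip_width: 32.3
finger_force: 0.0
```

Call:
{"method": "apply_moves", "body": {"motion": "0 0 0 0;0 0 0 0;0 0 0 0;0 0 0 0;0 0 0 0", "fingers": -1}}

```text
time: 5.48
tool_pos: [667.3, 164.9, 37.3]
tcp_rot: [3.14, 0.001, 3.032]
contact_force: [0.7, 5.6, 2.1]
grip_width: 8.8
finger_force: 30.0
```

Call:
{"method": "apply_moves", "body": {"motion": "0 -0.0045 -0.0137 0;0 -0.008 -0.0123 0;0 -0.0108 -0.0099 0;0 -0.013 -0.0067 0;0 -0.0143 -0.0032 0;0 -0.0146 0.0007 0;0 -0.014 0.0044 0;0 0 0 0"}}

```text
time: 6.48
tool_pos: [658.2, 83.5, 77.4]
tcp_rot: [-3.141, -0.0, 3.031]
contact_force: [-1.2, -0.2, 5.9]
grip_width: 8.8
finger_force: 30.0
```

Call:
{"method": "apply_moves", "body": {"motion": "0 -0.0084 0.0048 0;0 0 0 0;0 0 0 0"}}

```text
time: 6.85
tool_pos: [657.3, 76.7, 72.6]
tcp_rot: [-3.141, -0.0, 3.032]
contact_force: [0.2, -0.9, 3.0]
grip_width: 8.8
finger_force: 30.0
```

Call:
{"method": "apply_moves", "body": {"motion": "0 0 0 0;0 0 0 0;0 0 -0.02 0;0 0 -0.03 0;0 0 -0.03 0;0 0 -0.03 0;0 0 0 0;0 0 0 0", "fingers": -0.3}}

```text
time: 7.85
tool_pos: [656.7, 76.8, 181.4]
tcp_rot: [-3.141, -0.002, 3.032]
contact_force: [0.1, 0.1, -0.8]
grip_width: 32.1
finger_force: 0.0
```

```bash
python3 - <<'E'
from h import *
c=cap('wrist'); M=masks(c['img']);P=cloud(c)
for k in ('red','yellow'):
  for m in comps(M[k],30):
    q=P[m]; print(k,np.argwhere(m).mean(0).round()[::-1],m.sum(),np.nanmedian(q,0).round(1),np.nanpercentile(q,2,0).round(),np.nanpercentile(q,98,0).round())
m=M['red']&(P[...,2]>70); q=P[m][:,:2].astype(np.float32); print('handle',cv2.minAreaRect(q))
go([515.7,125.2,100],np.pi-0.109)
E
```

```text
red [299.  24.] 777 [517.7 124.1  76.5] [502. 117.  73.] [537. 131.  78.]
red [238. 182.] 423 [649.8  54.8  49.6] [622.  49.  46.] [675.  60.  51.]
red [280. 292.] 33 [789.2  86.1  36.8] [786.  82.  36.] [792.  90.  38.]
yellow [424.  25.] 133 [517.6 255.   21.4] [510. 252.  20.] [526. 259.  23.]
yellow [415. 100.] 113 [587.9 247.4  21.6] [580. 244.  20.] [596. 251.  23.]
yellow [272. 162.] 393 [630.9  91.6  60.1] [625.  77.  49.] [637. 108.  69.]
yellow [245. 161.] 74 [628.2  65.   51.2] [625.  60.  48.] [631.  70.  54.]
yellow [262. 285.] 1415 [782.3  67.6  31.4] [636.  22.   7.] [794. 101. 271.]
handle ((519.32861328125, 124.01545715332031), (13.34664535522461, 36.98031997680664), 83.57308197021484)
shift [0.145, 0.0328, 0.0813] |0.169| turn -0.03 deg (mod 180) from [656.5  76.8 180.9] [-3.141e+00 -3.000e-03  3.032e+00] q6 -1.46
```

Pawl is over on its stop, with the pin at about (655,54,46) as predicted. Next is the handle.

Call:
{"method": "apply_moves", "body": {"motion": "0.036 0.0122 0.02 0;0.036 0.012 0.02 0;0.036 0.012 0.02 0;0.034 0.012 0.02 0;0 0 0.019 0;0 0 0.018 0;0 0 0.018 0;0 0 0 0", "fingers": -0.1}}

```text
time: 8.9
tool_pos: [519.5, 139.8, 45.5]
tcp_rot: [-3.14, -0.005, 3.032]
contact_force: [-1.2, -3.0, -2.2]
grip_width: 41.2
finger_force: 1.5
```

```bash
python3 - <<'E'
from h import *
go([515.7,125,45],np.pi-0.109)
E
```

```text
shift [0.0022, -0.0151, 0.0006] |0.015| turn -0.03 deg (mod 180) from [519.5 139.8  45.5] [-3.14  -0.005  3.032] q6 -1.34
```

Call:
{"method": "apply_moves", "body": {"motion": "0 -0.005 0 0;0 -0.01 0 0;0 0 0 0"}}

```text
time: 9.28
tool_pos: [520.0, 124.5, 48.1]
tcp_rot: [3.141, 0.001, 3.031]
contact_force: [1.0, -0.2, 0.2]
grip_width: 41.4
finger_force: 0.0
```

Call:
{"method": "apply_moves", "body": {"motion": "0 0 0 0;0 0 0 0;0 0 0 0;0 0 0 0;0 0 0 0", "fingers": -1}}

```text
time: 9.9
tool_pos: [519.8, 125.6, 47.7]
tcp_rot: [3.141, 0.0, 3.032]
contact_force: [-0.4, 0.9, -0.7]
grip_width: 14.1
finger_force: 30.0
```

Call:
{"method": "apply_moves", "body": {"motion": "0 -0.005 0 0;0 -0.01 0 0;0 -0.015 0 0;0 -0.015 0 0;0 -0.015 0 0;0 -0.01 0 0;0 0 0 0;0 0 0 0"}}

```text
time: 10.9
tool_pos: [511.9, 55.1, 47.6]
tcp_rot: [-3.141, -0.0, 3.032]
contact_force: [-2.6, -3.4, 3.2]
grip_width: 13.7
finger_force: 30.0
```

Call:
{"method": "apply_moves", "body": {"motion": "0 -0.01 0 0;0 -0.005 0 0;0 -0.005 0 0;0 0 0 0"}}

```text
time: 11.4
tool_pos: [509.7, 35.2, 47.6]
tcp_rot: [-3.141, -0.0, 3.032]
contact_force: [-2.2, -0.7, 4.0]
grip_width: 13.8
finger_force: 30.0
```

Call:
{"method": "apply_moves", "body": {"motion": "0 -0.004 0 0;0 -0.004 0 0;0 0 0 0"}}

```text
time: 11.78
tool_pos: [508.8, 27.4, 47.6]
tcp_rot: [-3.141, -0.0, 3.032]
contact_force: [-3.7, 0.7, 5.2]
grip_width: 14.1
finger_force: 30.0
```

Call:
{"method": "apply_moves", "body": {"motion": "0 -0.003 0 0;0 -0.003 0 0;0 0 0 0"}}

```text
time: 12.15
tool_pos: [508.7, 26.5, 47.6]
tcp_rot: [3.135, 0.0, 3.031]
contact_force: [1.5, 28.7, 2.0]
grip_width: 14.0
finger_force: 30.0
```

Call:
{"method": "apply_moves", "body": {"motion": "0 0.004 0 0;0 0 0 0;0 0 0 0"}}

```text
time: 12.52
tool_pos: [508.8, 26.6, 47.6]
tcp_rot: [3.14, -0.0, 3.032]
contact_force: [-2.0, 7.1, 5.1]
grip_width: 13.8
finger_force: 30.0
```

Call:
{"method": "apply_moves", "body": {"motion": "0 0 0 0;0 0 0 0;0 0 0 0;0 0 -0.03 0;0 0 -0.05 0;0 0 -0.06 0;0 0 -0.06 0;0 0 -0.06 0", "fingers": 0}}

```text
time: 13.52
tool_pos: [508.6, 25.6, 309.7]
tcp_rot: [-3.141, 0.001, 3.032]
contact_force: [1.7, -0.5, 0.2]
grip_width: 45.9
finger_force: 0.0
```

Call:
{"method": "apply_moves", "body": {"motion": "0 0 -0.05 0;0 0 -0.04 0;0 0 0 0;0 0 0 0", "fingers": 0.4}}

```text
time: 14.02
tool_pos: [508.6, 25.7, 396.6]
tcp_rot: [-3.142, -0.001, 3.032]
contact_force: [0.3, -0.1, -0.3]
grip_width: 64.5
finger_force: 0.0
```

```bash
cat >> h.py <<'E'
def modfit(P,img,zlo,zhi,reg):
    """fit modules: top-face rect centre, port direction"""
    M=masks(img);X,Y,Z=[P[...,i] for i in range(3)]
    w=(Z>zlo)&(Z<zhi)&(X>reg[0])&(X<reg[1])&(Y>reg[2])&(Y<reg[3])
    for m in comps(w,100):
        t=P[m].astype(np.float32)[:,:2]; (c,s,a)=cv2.minAreaRect(t)
        a=np.radians(a+(90 if s[1]>s[0] else 0)); u=np.array([np.cos(a),np.sin(a)])
        d=m&(M['V']<70); 
        if d.sum()>5 and (np.nanmean(P[d][:,:2],0)-c)@u<0: u=-u
        print('mod n',m.sum(),'c',np.round(c,1),'size',np.round(s,1),'z',np.nanmedian(Z[m]).round(1),'port yaw deg %.1f'%np.degrees(np.arctan2(u[1],u[0])),'dark',d.sum(),'bgr',img[m].mean(0).round())
E
python3 - <<'E'
from h import *
c=cap('wrist'); save('w3',c['img'],1.4); P=cloud(c); M=masks(c['img']); Z=P[...,2]
m=M['red']&(Z>70)&(P[...,1]<100); print('handle',cv2.minAreaRect(P[m][:,:2].astype(np.float32)),m.sum())
modfit(P,c['img'],17,32,(380,760,-450,-80))
k=(M['H']>95)&(M['H']<125)&(M['S']>120)&(Z>20)&(Z<40)&(P[...,1]>0)
print('blue walls',k.sum()); q=P[k][:,:2]; 
r=cv2.minAreaRect(q.astype(np.float32)); print(r)
for m in comps(M['yellow'],20): print(np.nanmedian(P[m],0).round(1),m.sum())
go([441,-178,150])
E
```

```text
handle ((503.9567565917969, 25.90410804748535), (11.672998428344727, 41.12751007080078), 83.95970153808594) 194Traceback (most recent call last):
  File "<stdin>", line 4, in <module>
  File "h.py", line 35, in modfit
    t=P[m].astype(np.float32)[:,:2]; (c,s,a)=cv2.minAreaRect(t)
                                             ~~~~~~~~~~~~~~~^^^
cv2.error: OpenCV(4.12.0) /io/opencv/modules/imgproc/src/convhull.cpp:143: error: (-215:Assertion failed) total >= 0 && (depth == CV_32F || depth == CV_32S) in function 'convexHull'
```

View pics/w3.png

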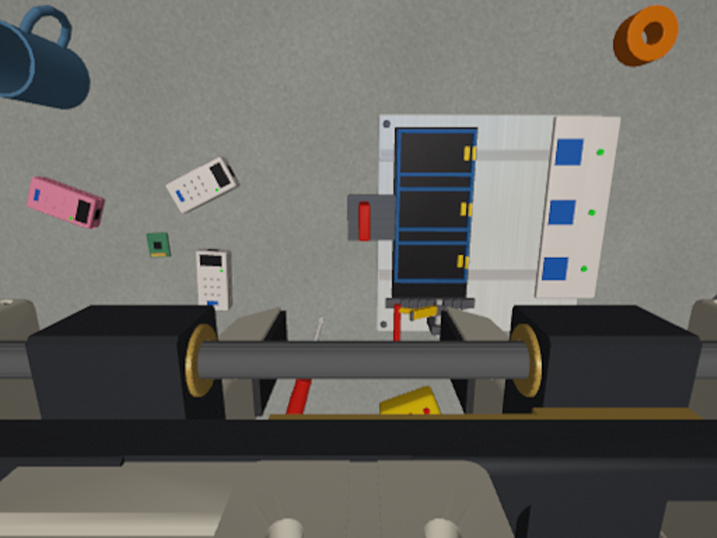

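The shuttle is drawn back, with the handle at display (364,220) and the three pockets to its right. The pawl is over at (400,315), and both modules are unmoved at (200,185) and (212,280).

```bash
sed -i 's/t=P\[m\].astype(np.float32)\[:,:2\]/t=np.ascontiguousarray(P[m][:,:2],np.float32)/' h.py
python3 - <<'E'
from h import *
c=cap('wrist'); P=cloud(c); M=masks(c['img']); Z=P[...,2]
modfit(P,c['img'],17,32,(380,760,-450,-80))
ex=np.array([.9941,-.1089]); ey=np.array([.1089,.9941]); h=np.array([504,25.9])
for i,n in((-1,1),(0,2),(1,3)): print('pocket',n,(h+ey*90+ex*(-12+70*i)).round(1))
for m in comps(M['yellow'],20): print('yellow',np.nanmedian(P[m],0).round(1),m.sum())
k=(M['H']>95)&(M['H']<125)&(M['S']>120)&(Z>22)&(Z<36)&(P[...,1]>40)&(P[...,1]<200)
q=P[k][:,:2]-h; fx=q@ex; fy=q@ey
hx,e=np.histogram(fx,np.arange(-130,120,4)); print('x',[(int(a),int(b)) for a,b in zip(e,hx) if b>25])
hy,e=np.histogram(fy,np.arange(30,150,4)); print('y',[(int(a),int(b)) for a,b in zip(e,hy) if b>25])
E
```

```text
mod n 1109 c [ 440.7 -178. ] size [42.2 84.2] z 22.8 port yaw deg 109.4 dark 123 bgr [155. 159. 164.]
mod n 1107 c [ 443.3 -364. ] size [86.6 41.9] z 22.7 port yaw deg 62.7 dark 124 bgr [121. 102. 165.]
mod n 901 c [ 568.7 -189.2] size [43.1 83. ] z 22.9 port yaw deg 171.7 dark 104 bgr [150. 155. 159.]
mod n 143 c [747.4 -93.1] size [21.4 33.5] z 22.2 port yaw deg 156.4 dark 0 bgr [ 18.  26. 161.]
pocket 1 [432.3 124.3]
pocket 2 [501.9 116.7]
pocket 3 [571.5 109.1]
yellow [437.1 164.5  21.5] 38
yellow [506.9 156.9  21.6] 35
yellow [575.9 148.9  21.3] 36
yellow [629.1  88.7  56.1] 142
yellow [781.7  65.3  30.8] 588
x [(-110, 113), (-106, 61), (-58, 122), (-54, 59), (-38, 109), (10, 59), (14, 104), (30, 114), (34, 57), (82, 113), (86, 51)]
y [(42, 260), (46, 36), (50, 36), (54, 42), (58, 41), (62, 36), (66, 36), (70, 38), (74, 39), (78, 34), (82, 44), (86, 38), (90, 39), (94, 41), (98, 40), (102, 35), (106, 39), (110, 41), (114, 42), (118, 43), (122, 38), (126, 39), (130, 40), (134, 175), (138, 39)]
```

```bash
python3 - <<'E'
from h import *
go([441,-178,180],np.radians(109.4))
E
```

```text
shift [0.0441, -0.21, 0.2162] |0.305| turn 64.32 deg (mod 180) from [508.4  25.8 396. ] [-3.142e+00 -3.000e-03  3.032e+00] q6 -1.56
```

Call:
{"method": "apply_moves", "body": {"motion": "0.0074 -0.035 0.036 0;0.0074 -0.035 0.036 0;0.0074 -0.035 0.036 0;0.0074 -0.035 0.036 0;0.0074 -0.035 0.036 0;0.0074 -0.035 0.036 0;0 0 0 10.6;0 0 0 10.6", "fingers": 0.5}}

```text
time: 15.12
tool_pos: [440.6, -178.1, 179.9]
tcp_rot: [3.141, -0.004, 2.655]
contact_force: [1.2, 0.7, -0.4]
grip_width: 68.5
finger_force: 0.0
```

Call:
{"method": "apply_moves", "body": {"motion": "0 0 0 10.6;0 0 0 10.6;0 0 0 10.6;0 0 0 10.6;0 0 0 0.7;0 0 0 0;0 0 0 0"}}

```text
time: 16.0
tool_pos: [441.6, -177.9, 181.4]
tcp_rot: [-3.141, -0.0, 1.912]
contact_force: [0.1, -0.3, -1.1]
grip_width: 68.8
finger_force: 0.0
```

```bash
python3 - <<'E'
from h import *
c=cap('wrist'); P=cloud(c); save('w4',c['img'],1.2)
modfit(P,c['img'],17,32,(330,760,-450,-80))
go([440.8,-178,11],np.radians(109.4))
E
```

```text
mod n 2708 c [ 440.4 -180.2] size [41.8 84.6] z 22.8 port yaw deg 109.9 dark 347 bgr [156. 161. 165.]
mod n 1208 c [ 557.6 -183.7] size [37.1 64.9] z 22.9 port yaw deg 177.8 dark 242 bgr [134. 140. 145.]
mod n 138 c [ 445.8 -326.5] size [30.3 13.6] z 21.6 port yaw deg 19.7 dark 14 bgr [101.  87. 146.]
shift [0.0002, -0.0008, 0.1705] |0.170| turn 0.11 deg (mod 180) from [ 441.7 -178.   181.5] [-3.141 -0.     1.911] q6 -0.88
```

View pics/w4.png

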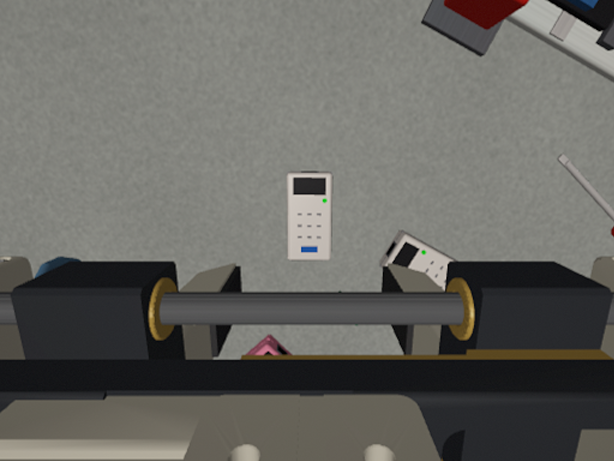

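Module A is aligned between the fingers at display (309,215), with its port end away from the gripper. Descending.

Call:
{"method": "apply_moves", "body": {"motion": "0 -0.001 0.04 0;0 0 0.045 0;0 0 0.04 0;0 0 0.03 0;0 0 0.0155 0;0 0 0 0;0 0 0 0"}}

```text
time: 16.92
tool_pos: [441.3, -178.6, 11.7]
tcp_rot: [3.141, 0.001, 1.91]
contact_force: [0.1, -0.5, 0.4]
grip_width: 68.7
finger_force: 0.0
```

Call:
{"method": "apply_moves", "body": {"motion": "0 0 0 0;0 0 0 0;0 0 0 0;0 0 0 0;0 0 0 0", "fingers": -1}}

```text
time: 17.55
tool_pos: [440.9, -178.4, 11.4]
tcp_rot: [3.141, 0.0, 1.91]
contact_force: [-1.3, 0.3, 4.2]
grip_width: 41.9
finger_force: 30.0
```

Call:
{"method": "apply_moves", "body": {"motion": "0 0 -0.01 0;0 0 -0.03 0;0 0 -0.04 0;0 0 -0.04 0;0 0 -0.02 0;0 0 0 0;0 0 0 0"}}

```text
time: 18.42
tool_pos: [440.2, -178.0, 150.2]
tcp_rot: [-3.141, -0.001, 1.91]
contact_force: [0.1, -0.3, -2.2]
grip_width: 41.5
finger_force: 30.0
```

```bash
python3 - <<'E'
from h import *
c=cap('wrist'); P=cloud(c)
o=bot.get_obs(); T=np.linalg.inv(T_tool(o)); Q=P@T[:3,:3].T+T[:3,3]
M=masks(c['img']); m=M['white']&(abs(Q[...,1])<25)&(Q[...,0]>-60)&(Q[...,0]<60)&(Q[...,2]>-30)&(Q[...,2]<15)
q=Q[m]; print(m.sum(),np.percentile(q,[1,50,99],axis=0).round(1))
go([432.3,124.3,130],np.radians(83.75))
E
```

```text
5130 [[-31.  -20.  -12.9]
 [  9.7  -0.7 -11.5]
 [ 40.4  19.4  -9.7]]
shift [0.2876, 0.0932, 0.0204] |0.303| turn 25.67 deg (mod 180) from [ 440.1 -177.9  150. ] [-3.14e+00 -2.00e-03  1.91e+00] q6 -0.88
```

Call:
{"method": "apply_moves", "body": {"motion": "0.048 0.0155 0 0;0.048 0.0155 0.004 0;0.048 0.0155 0.004 0;0.048 0.0155 0.004 0;0.048 0.0155 0.004 0;0.048 0.0155 0.004 0;0 0 0 8.6;0 0 0 8.6"}}

```text
time: 19.48
tool_pos: [431.8, 125.0, 129.8]
tcp_rot: [-3.139, 0.0, 1.607]
contact_force: [-0.9, 0.6, -0.8]
grip_width: 41.6
finger_force: 30.0
```

Call:
{"method": "apply_moves", "body": {"motion": "0 0 0 8.5;0 0 0 0;0 0 0 0"}}

```text
time: 19.85
tool_pos: [432.4, 124.1, 130.5]
tcp_rot: [-3.14, 0.0, 1.464]
contact_force: [-0.4, 0.1, -1.6]
grip_width: 41.6
finger_force: 30.0
```

```bash
python3 - <<'E'
from h import *
go([432.3,124.3,34],np.radians(83.75))
c=cap('wrist'); P=cloud(c); save('w5',c['img'],1.2)
o=bot.get_obs(); T=np.linalg.inv(T_tool(o)); Q=P@T[:3,:3].T+T[:3,3]
M=masks(c['img']); k=(M['H']>95)&(M['H']<125)&(M['S']>120)&(P[...,2]>20)&(P[...,2]<36)
q=Q[k]; hx,e=np.histogram(q[:,0],np.arange(-60,100,2)); print('tx',[(int(a),int(b)) for a,b in zip(e,hx) if b>40])
hy,e=np.histogram(q[:,1],np.arange(-150,200,2)); print('ty',[(int(a),int(b)) for a,b in zip(e,hy) if b>40])
m=M['white']&(abs(Q[...,1])<25)&(Q[...,0]>-60)&(Q[...,0]<60)&(Q[...,2]>-30)&(Q[...,2]<15); print(np.percentile(Q[m],[1,50,99],axis=0).round(1))
E
```

```text
shift [0.0002, 0.0, 0.0965] |0.097| turn 0.13 deg (mod 180) from [432.4 124.1 130.5] [-3.14   0.     1.464] q6 0.22
tx [(-24, 57), (-22, 59), (-20, 65), (-18, 52), (-16, 70), (-14, 63), (-12, 61), (-10, 65), (-8, 67), (-6, 64), (-4, 58), (-2, 68), (0, 64), (2, 63), (4, 67), (6, 70), (8, 68), (10, 65), (12, 65), (14, 70), (16, 64), (18, 70), (20, 72), (22, 73), (24, 66), (26, 61), (28, 84), (30, 112), (32, 94), (34, 88), (36, 91), (38, 109), (40, 89), (42, 89), (44, 174), (46, 447), (48, 323)]
ty [(-26, 60), (24, 52), (26, 52), (42, 220), (44, 173), (46, 81), (94, 334), (96, 175), (98, 83), (112, 381), (114, 170), (116, 82), (164, 561), (166, 195), (168, 81)]
[[-31.1 -20.  -12.5]
 [  9.9  -0.5 -11.1]
 [ 40.5  19.7  -9. ]]
```

View pics/w5.png

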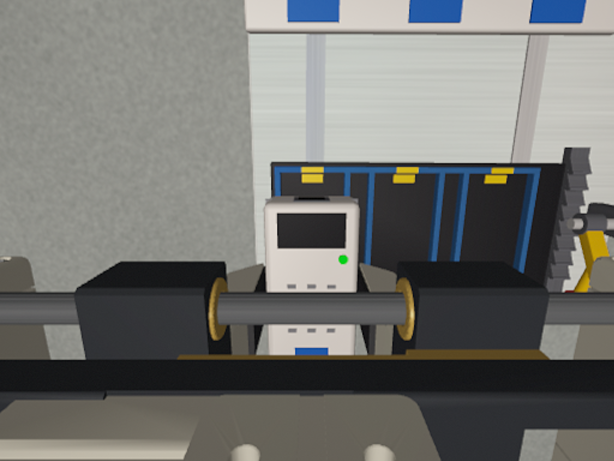

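The held module sits squarely over pocket 1, and the pocket walls measure ±24 about the tool. Lowering and releasing.

Call:
{"method": "apply_moves", "body": {"motion": "0.0005 0 0.03 0;0 0 0.03 0;0 0 0.02 0;0 0 0.01 0;0 0 0.004 0;0 0 0.002 0;0 0 0 0;0 0 0 0"}}

```text
time: 20.9
tool_pos: [433.1, 124.8, 35.6]
tcp_rot: [3.141, -0.0, 1.461]
contact_force: [0.7, -0.1, -1.8]
grip_width: 41.6
finger_force: 30.0
```

Call:
{"method": "apply_moves", "body": {"motion": "0 0 0 0;0 0 0 0;0 0 0 0;0 0 0 0", "fingers": 0.15}}

```text
time: 21.4
tool_pos: [432.8, 124.7, 35.2]
tcp_rot: [3.141, -0.0, 1.461]
contact_force: [0.3, -0.7, -0.3]
grip_width: 52.7
finger_force: 0.0
```

Call:
{"method": "apply_moves", "body": {"motion": "0 0 -0.02 0;0 0 -0.04 0;0 0 -0.05 0;0 0 -0.06 0;0 0 -0.06 0;0 0 -0.04 0;0 0 0 0;0 0 0 0"}}

```text
time: 22.4
tool_pos: [432.3, 124.6, 304.2]
tcp_rot: [-3.14, 0.0, 1.461]
contact_force: [-0.5, 0.1, -0.1]
grip_width: 52.8
finger_force: 0.0
```

```bash
python3 - <<'E'
from h import *
c=cap('wrist'); P=cloud(c)
modfit(P,c['img'],38,55,(380,500,50,200))
go([569,-189,200],np.radians(171.5))
c=cap('side'); modfit(cloud(c),c['img'],17,32,(380,700,-300,-80))
c=cap('scene'); modfit(cloud(c),c['img'],17,32,(380,700,-300,-80))
E
```

```text
mod n 1604 c [433.8 124.1] size [83.2 41.8] z 44.9 port yaw deg 83.4 dark 171 bgr [169. 173. 178.]
shift [-0.2967, 0.1707, 0.1034] |0.358| turn -87.78 deg (mod 180) from [432.1 124.6 303.7] [-3.139e+00  1.000e-03  1.461e+00] q6 0.22
mod n 369 c [ 567.  -190.1] size [46.3 84.3] z 25.3 port yaw deg 169.6 dark 10 bgr [178. 182. 188.]
mod n 379 c [ 569.8 -187.4] size [45.5 85.7] z 23.9 port yaw deg 169.4 dark 34 bgr [148. 156. 165.]
```

Module A is seated. Now module B, which hasn't moved.

Call:
{"method": "apply_moves", "body": {"motion": "-0.0495 0.0285 0.006 0;-0.0495 0.0285 0.006 0;-0.0495 0.0285 0.006 0;-0.0495 0.0285 0.006 0;-0.0495 0.0285 0.006 0;-0.0495 0.0285 0.006 0;0 0 0.03 -10.6;0 0 0.03 -10.6", "fingers": 0.5}}

```text
time: 23.55
tool_pos: [569.9, -190.0, 206.5]
tcp_rot: [-3.14, -0.002, 1.836]
contact_force: [0.6, 0.0, 1.0]
grip_width: 68.4
finger_force: 0.0
```

Call:
{"method": "apply_moves", "body": {"motion": "0 0 0 -10.6;0 0 0 -10.6;0 0 0 -10.6;0 0 0 -10.6;0 0 0 -10.6;0 0 0 -10.6;0 0 0 -2.2;0 0 0 0"}}

```text
time: 24.55
tool_pos: [569.9, -189.0, 207.9]
tcp_rot: [3.141, -0.002, 2.979]
contact_force: [-0.1, -0.6, -0.1]
grip_width: 68.8
finger_force: 0.0
```

```bash
python3 - <<'E'
from h import *
c=cap('wrist'); P=cloud(c); save('w6',c['img'],1.2)
modfit(P,c['img'],17,32,(330,760,-330,-80))
go([569,-189,11],np.radians(170.5))
E
```

```text
mod n 202 c [ 452.8 -324.5] size [30.5 11. ] z 22.0 port yaw deg 0.0 dark 33 bgr [ 99.  84. 137.]
mod n 2340 c [ 567.7 -190. ] size [42.  83.4] z 22.9 port yaw deg 171.0 dark 287 bgr [157. 162. 166.]
mod n 196 c [ 721.6 -245.7] size [55.9 11.8] z 23.3 port yaw deg 80.0 dark 196 bgr [20. 23. 26.]
shift [0.0007, -0.0002, 0.1971] |0.197| turn 0.17 deg (mod 180) from [ 570.  -189.1  208.1] [ 3.141e+00 -2.000e-03  2.979e+00] q6 -1.86
```

View pics/w6.png

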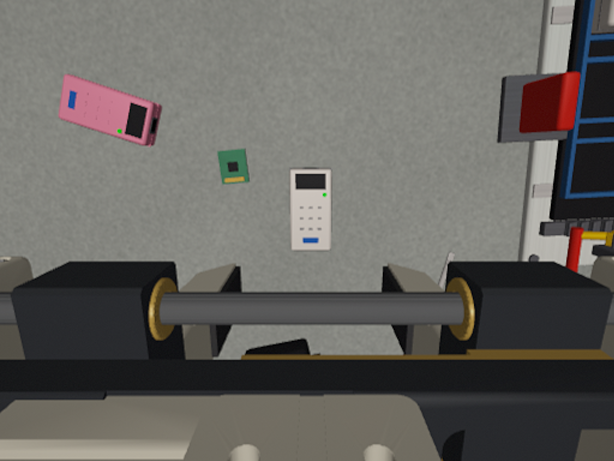

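Module B is centred at display (310,208), with the board clear at (233,167).

Call:
{"method": "apply_moves", "body": {"motion": "0.0015 -0.0005 0.045 0;0 0 0.05 0;0 0 0.045 0;0 0 0.035 0;0 0 0.017 0;0 0 0.0045 0;0 0 0 0;0 0 0 0"}}

```text
time: 25.6
tool_pos: [569.6, -189.8, 14.0]
tcp_rot: [-3.141, 0.003, 2.98]
contact_force: [-0.3, -1.5, 0.8]
grip_width: 69.2
finger_force: 0.0
```

Call:
{"method": "apply_moves", "body": {"motion": "0 0 0 0;0 0 0 0;0 0 0 0;0 0 0 0;0 0 0 0", "fingers": -1}}

```text
time: 26.22
tool_pos: [568.8, -189.4, 12.8]
tcp_rot: [3.142, 0.0, 2.98]
contact_force: [-1.3, 0.9, 2.3]
grip_width: 41.8
finger_force: 30.0
```

Call:
{"method": "apply_moves", "body": {"motion": "0 0 -0.01 0;0 0 -0.03 0;0 0 -0.04 0;0 0 -0.04 0;0 0 -0.02 0;0 0 0 0;0 0 0 0"}}

```text
time: 27.1
tool_pos: [568.1, -189.2, 151.6]
tcp_rot: [3.141, -0.002, 2.98]
contact_force: [-0.4, 0.3, -1.5]
grip_width: 41.8
finger_force: 30.0
```

```bash
cat >> h.py <<'E'
def held(c,P):
    o=bot.get_obs(); T=np.linalg.inv(T_tool(o)); Q=P@T[:3,:3].T+T[:3,3]; M=masks(c['img'])
    m=M['white']&(abs(Q[...,1])<25)&(Q[...,0]>-60)&(Q[...,0]<60)&(Q[...,2]>-30)&(Q[...,2]<15); print('held',m.sum(),np.percentile(Q[m],[1,50,99],axis=0).round(1).tolist())
    return Q,M
E
python3 - <<'E'
from h import *
c=cap('wrist'); held(c,cloud(c))
go([502.2,116.7,130],np.radians(83.75))
E
```

```text
held 5208 [[-31.4, -20.7, -11.7], [11.0, -1.0, -10.3], [41.7, 19.0, -8.4]]
shift [0.1142, 0.2912, 0.0217] |0.313| turn 86.97 deg (mod 180) from [ 568.  -189.1  151.2] [ 3.141e+00 -2.000e-03  2.980e+00] q6 -1.86
```

Call:
{"method": "apply_moves", "body": {"motion": "0.019 0.0485 0 0;0.019 0.0485 0.004 0;0.019 0.0485 0.004 0;0.019 0.0485 0.004 0;0.019 0.0485 0.004 0;0.019 0.0485 0.004 0;0 0 0 9.6;0 0 0 9.6"}}

```text
time: 28.15
tool_pos: [502.1, 117.0, 131.3]
tcp_rot: [-3.14, -0.002, 2.641]
contact_force: [-0.0, -0.7, -1.2]
grip_width: 41.7
finger_force: 30.0
```

Call:
{"method": "apply_moves", "body": {"motion": "0 0 0 9.6;0 0 0 9.6;0 0 0 9.7;0 0 0 9.7;0 0 0 9.7;0 0 0 9.7;0 0 0 9.7;0 0 0 0"}}

```text
time: 29.15
tool_pos: [502.5, 116.0, 131.6]
tcp_rot: [-3.139, 0.0, 1.465]
contact_force: [0.4, -0.1, -0.5]
grip_width: 41.5
finger_force: 30.0
```

Call:
{"method": "apply_moves", "body": {"motion": "0 0 0 0;0 0 0 0"}}

```text
time: 29.4
tool_pos: [503.0, 116.1, 132.3]
tcp_rot: [-3.141, -0.0, 1.465]
contact_force: [-0.2, -0.1, -2.0]
grip_width: 41.6
finger_force: 30.0
```

```bash
python3 - <<'E'
from h import *
c=cap('wrist'); P=cloud(c); Q,M=held(c,P)
k=(M['H']>95)&(M['H']<125)&(M['S']>120)&(P[...,2]>20)&(P[...,2]<36); q=Q[k]
hx,e=np.histogram(q[:,0],np.arange(-60,100,2)); print('tx',[(int(a),int(b)) for a,b in zip(e,hx) if b>120])
hy,e=np.histogram(q[:,1],np.arange(-150,200,2)); print('ty',[(int(a),int(b)) for a,b in zip(e,hy) if b>40])
go([502.2,116.7,35.6],np.radians(83.75))
E
```

```text
held 5143 [[-31.8, -19.8, -11.2], [10.2, -0.4, -9.8], [40.9, 19.7, -8.1]]
tx [(44, 195), (46, 335), (48, 429)]
ty [(-98, 139), (-48, 54), (-46, 178), (-44, 223), (-28, 56), (-26, 56), (24, 59), (26, 51), (40, 130), (42, 186), (44, 158), (92, 210), (94, 216), (96, 159)]
shift [0.0005, -0.0009, 0.0969] |0.097| turn 0.15 deg (mod 180) from [503.1 116.1 132.5] [-3.141 -0.     1.464] q6 0.18
```

Call:
{"method": "apply_moves", "body": {"motion": "0.0005 -0.0005 0.03 0;0 0 0.03 0;0 0 0.02 0;0 0 0.01 0;0 0 0.004 0;0 0 0.0025 0;0 0 0 0;0 0 0 0"}}

```text
time: 30.45
tool_pos: [503.0, 116.7, 36.6]
tcp_rot: [3.141, -0.0, 1.463]
contact_force: [0.3, 1.0, -0.9]
grip_width: 41.7
finger_force: 30.0
```

Call:
{"method": "apply_moves", "body": {"motion": "0 0 0 0;0 0 0 0;0 0 0 0;0 0 0 0", "fingers": 0.1}}

```text
time: 30.95
tool_pos: [502.7, 116.7, 36.2]
tcp_rot: [3.141, -0.0, 1.463]
contact_force: [0.9, 0.2, 0.9]
grip_width: 50.5
finger_force: 0.0
```

Call:
{"method": "apply_moves", "body": {"motion": "0 0 -0.02 0;0 0 -0.04 0;0 0 -0.05 0;0 0 -0.06 0;0 0 -0.06 0;0 0 -0.06 0;0 0 0 0;0 0 0 0"}}

```text
time: 31.95
tool_pos: [502.2, 116.6, 325.3]
tcp_rot: [-3.14, 0.0, 1.463]
contact_force: [0.4, 0.3, 0.3]
grip_width: 50.4
finger_force: 0.0
```

```bash
python3 - <<'E'
from h import *
c=cap('wrist'); P=cloud(c); save('w7',c['img'],1.2)
modfit(P,c['img'],38,55,(380,560,30,200))
M=masks(c['img']); m=M['red']&(P[...,2]>70)&(P[...,1]<100); print(m.sum())
a=cap('scene');Pa=cloud(a);M=masks(a['img']); m=M['red']&(Pa[...,2]>60)&(Pa[...,1]<100)&(Pa[...,1]>-50); print('handle',np.nanmedian(Pa[m],0))
modfit(Pa,a['img'],17,32,(380,760,-300,-80))
go([504,26,100],np.pi-.109)
E
```

```text
mod n 1498 c [434.  123.6] size [83.6 42.3] z 44.8 port yaw deg 83.9 dark 170 bgr [168. 172. 176.]
mod n 1491 c [504.1 116.2] size [83.7 41.1] z 44.9 port yaw deg 83.2 dark 183 bgr [165. 169. 173.]
249
handle [506.77629001  28.92305936  78.10069835]
mod n 276 c [ 740.8 -248.3] size [38.6 86.4] z 29.4 port yaw deg 91.0 dark 184 bgr [77. 85. 89.]
shift [-0.0897, 0.0125, 0.2243] |0.242| turn -89.93 deg (mod 180) from [502.  116.6 324.3] [-3.138e+00  1.000e-03  1.463e+00] q6 0.19
```

View pics/w7.png

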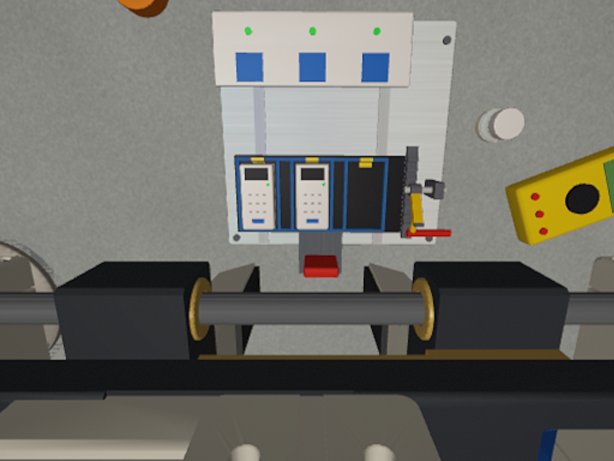

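Both modules are seated flat, at display (257,195) and (312,195), with ports towards the dock. The pawl is over at (420,225). Next I'll grip the handle and push the shuttle home.

Call:
{"method": "apply_moves", "body": {"motion": "-0.03 0.0042 0.02 0;-0.03 0.0042 0.03 0;-0.0297 0.0041 0.03 0;0 0 0 -10.6;0 0 0 -10.6;0 0 0 -10.6;0 0 0 -10.6;0 0 0 -10.6", "fingers": -0.1}}

```text
time: 33.05
tool_pos: [504.7, 26.2, 244.4]
tcp_rot: [-3.14, -0.003, 2.394]
contact_force: [-0.2, 0.1, 0.2]
grip_width: 41.2
finger_force: 0.0
```

Call:
{"method": "apply_moves", "body": {"motion": "0 0 0.04 -10.6;0 0 0.04 -10.6;0 0 0.04 -10.6;0 0 0 -5.2;0 0 0 0;0 0 0 0"}}

```text
time: 33.8
tool_pos: [505.4, 26.2, 125.9]
tcp_rot: [3.142, -0.0, 3.032]
contact_force: [-0.5, -0.2, -0.5]
grip_width: 41.3
finger_force: 0.0
```

```bash
python3 - <<'E'
from h import *
go([504,26,47],np.pi-.109)
c=cap('wrist');P=cloud(c);M=masks(c['img']);m=M['red']&(P[...,2]>65)&(P[...,0]<560); print(m.sum(), cv2.minAreaRect(np.ascontiguousarray(P[m][:,:2],np.float32)) if m.sum() else '')
E
```

```text
shift [0.0014, -0.0003, 0.0789] |0.079| turn -0.03 deg (mod 180) from [505.4  26.2 125.9] [ 3.142 -0.     3.032] q6 -1.56
992 ((503.974853515625, 26.461523056030273), (13.019094467163086, 42.47923278808594), 83.63856506347656)
```

Call:
{"method": "apply_moves", "body": {"motion": "0.001 0 0.03 0;0 0 0.03 0;0 0 0.018 0;0 0 0 0;0 0 0 0"}}

```text
time: 34.48
tool_pos: [505.1, 26.2, 49.0]
tcp_rot: [3.142, 0.002, 3.033]
contact_force: [-0.1, -0.3, -0.3]
grip_width: 41.0
finger_force: 0.0
```

Call:
{"method": "apply_moves", "body": {"motion": "0 0 0 0;0 0 0 0;0 0 0 0;0 0 0 0;0 0 0 0", "fingers": -1}}

```text
time: 35.1
tool_pos: [504.7, 27.1, 48.4]
tcp_rot: [3.14, 0.001, 3.033]
contact_force: [0.5, 4.9, 1.5]
grip_width: 13.4
finger_force: 30.0
```

Call:
{"method": "apply_moves", "body": {"motion": "0 0.004 0 0;0 0.01 0 0;0 0.014 0 0;0 0.014 0 0;0 0.014 0 0;0 0.01 0 0;0 0.004 0 0;0 0 0 0"}}

```text
time: 36.1
tool_pos: [512.6, 97.1, 48.4]
tcp_rot: [3.14, 0.001, 3.034]
contact_force: [0.8, 2.4, 4.8]
grip_width: 13.8
finger_force: 30.0
```

Call:
{"method": "apply_moves", "body": {"motion": "0 0.006 0 0;0 0.006 0 0;0 0.006 0 0;0 0.004 0 0;0 0.003 0 0;0 0 0 0;0 0 0 0"}}

```text
time: 36.98
tool_pos: [515.3, 121.4, 48.4]
tcp_rot: [3.141, 0.001, 3.034]
contact_force: [1.1, -0.4, 4.8]
grip_width: 13.5
finger_force: 30.0
```

Call:
{"method": "apply_moves", "body": {"motion": "0 0.003 0 0;0 0.003 0 0;0 0 0 0;0 0 0 0"}}

```text
time: 37.48
tool_pos: [515.9, 126.5, 48.4]
tcp_rot: [-3.141, 0.001, 3.034]
contact_force: [0.8, -4.4, 6.0]
grip_width: 13.9
finger_force: 30.0
```

Call:
{"method": "apply_moves", "body": {"motion": "0 0.003 0 0;0 0.002 0 0;0 0 0 0;0 0 0 0"}}

```text
time: 37.98
tool_pos: [515.8, 126.6, 48.4]
tcp_rot: [-3.134, -0.0, 3.035]
contact_force: [-1.8, -29.3, 9.9]
grip_width: 13.5
finger_force: 30.0
```

Home stop reached after 100 mm of travel. Releasing and going to the pin.

Call:
{"method": "apply_moves", "body": {"motion": "0 -0.004 0 0;0 0 0 0;0 0 0 0"}}

```text
time: 38.35
tool_pos: [515.8, 126.5, 48.4]
tcp_rot: [-3.14, 0.001, 3.034]
contact_force: [0.9, -8.5, 5.8]
grip_width: 13.6
finger_force: 30.0
```

Call:
{"method": "apply_moves", "body": {"motion": "0 0 0 0;0 0 0 0;0 0 0 0;0 0 -0.03 0;0 0 -0.04 0;0 0 -0.02 0;0 0 0 0;0 0 0 0", "fingers": -0.3}}

```text
time: 39.35
tool_pos: [514.7, 127.7, 137.0]
tcp_rot: [-3.141, -0.002, 3.034]
contact_force: [-1.2, -0.6, 0.1]
grip_width: 32.2
finger_force: 0.0
```

```bash
python3 - <<'E'
from h import *
go([655.2,54.5,110],np.pi-.109)
c=cap('wrist');P=cloud(c);M=masks(c['img'])
m=M['red']&(P[...,2]>65)&(P[...,0]<560); print(m.sum(), np.nanmedian(P[m],0))
m=M['red']&(P[...,0]>600)&(P[...,1]>30); print(m.sum(), np.nanmedian(P[m],0))
E
```

```text
shift [-0.1476, -0.0577, 0.0268] |0.161| turn 0.08 deg (mod 180) from [514.7 127.7 137. ] [-3.141e+00 -2.000e-03  3.034e+00] q6 -1.36
882 [513.17580623 125.89300057  76.52750912]
0 [nan nan nan]
  return np.nanmean(a, axis, out=out, keepdims=keepdims)
```

Call:
{"method": "apply_moves", "body": {"motion": "-0.037 -0.0145 0 0;-0.037 -0.0145 0 0;-0.037 -0.0145 0 0;-0.0366 -0.0142 0 0;0 0 0.025 0;0 0 0 0;0 0 0 0"}}

```text
time: 40.28
tool_pos: [655.6, 54.7, 112.9]
tcp_rot: [3.142, -0.001, 3.034]
contact_force: [0.1, 0.2, 1.0]
grip_width: 32.2
finger_force: 0.0
```

```bash
python3 - <<'E'
from h import *
go([655.2,54.5,31],np.pi-.109)
c=cap('wrist');P=cloud(c);M=masks(c['img'])
for m in comps(M['red'],30): print(m.sum(),np.nanmedian(P[m],0).round(1),np.nanpercentile(P[m],2,0).round(),np.nanpercentile(P[m],98,0).round())
E
```

```text
shift [0.0003, -0.0003, 0.0819] |0.082| turn 0.09 deg (mod 180) from [655.6  54.7 112.9] [ 3.142e+00 -1.000e-03  3.034e+00] q6 -1.50
448 [532.4 123.1  76.4] [527. 117.  74.] [537. 129.  78.]
724 [648.1  54.4  49.6] [621.  49.  47.] [675.  60.  51.]
```

Call:
{"method": "apply_moves", "body": {"motion": "0 -0.0005 0.03 0;0 0 0.03 0;0 0 0.015 0;0 0 0.006 0;0 0 0 0;0 0 0 0"}}

```text
time: 41.08
tool_pos: [656.7, 53.9, 33.4]
tcp_rot: [3.141, 0.002, 3.034]
contact_force: [0.3, 0.5, -0.2]
grip_width: 31.8
finger_force: 0.0
```

Call:
{"method": "apply_moves", "body": {"motion": "0 0 0 0;0 0 0 0;0 0 0 0;0 0 0 0;0 0 0 0", "fingers": -1}}

```text
time: 41.7
tool_pos: [656.1, 54.6, 32.4]
tcp_rot: [3.141, 0.001, 3.034]
contact_force: [0.6, 3.8, 1.6]
grip_width: 8.9
finger_force: 30.0
```

Call:
{"method": "apply_moves", "body": {"motion": "0 0.0026 -0.0143 0;0 0.0063 -0.0132 0;0 0.0095 -0.0111 0;0 0.012 -0.0083 0;0 0.0138 -0.0049 0;0 0.0146 -0.0011 0;0 0.0144 0.0026 0;0 0 0 0"}}

```text
time: 42.7
tool_pos: [664.9, 127.9, 83.9]
tcp_rot: [3.141, 0.003, 3.035]
contact_force: [1.3, 1.5, 7.2]
grip_width: 8.9
finger_force: 30.0
```

Call:
{"method": "apply_moves", "body": {"motion": "0 0.0132 0.0063 0;0 0.0111 0.0095 0;0 0.0083 0.0121 0;0 0 0 0;0 0 0 0"}}

```text
time: 43.32
tool_pos: [668.2, 159.7, 53.5]
tcp_rot: [3.141, 0.001, 3.034]
contact_force: [5.3, -0.4, 0.4]
grip_width: 8.7
finger_force: 30.0
```

Call:
{"method": "apply_moves", "body": {"motion": "0 0.003 0.005 0;0 0.0015 0.005 0;0 0 0 0"}}

```text
time: 43.7
tool_pos: [668.6, 163.5, 43.4]
tcp_rot: [-3.141, 0.001, 3.034]
contact_force: [5.9, -2.3, 1.6]
grip_width: 8.8
finger_force: 30.0
```

Call:
{"method": "apply_moves", "body": {"motion": "0 0 0 0;0 0 0 0;0 0 0 0;0 0 0 0;0 0 -0.03 0;0 0 -0.05 0;0 0 -0.06 0;0 0 -0.06 0", "fingers": -0.3}}

```text
time: 44.7
tool_pos: [667.4, 163.6, 246.4]
tcp_rot: [3.141, -0.0, 3.034]
contact_force: [0.0, 0.7, -0.0]
grip_width: 32.5
finger_force: 0.0
```

Call:
{"method": "apply_moves", "body": {"motion": "0.03 0 -0.04 0;0.05 0 -0.04 0;0.05 0 -0.04 0;0 0 0 0;0 0 0 0"}}

```text
time: 45.32
tool_pos: [540.9, 177.3, 362.4]
tcp_rot: [-3.142, 0.0, 3.034]
contact_force: [-0.5, 0.0, -0.9]
grip_width: 32.3
finger_force: 0.0
```

```bash
python3 - <<'E'
from h import *
c=cap('wrist');P=cloud(c);M=masks(c['img']); save('w8',c['img'],1.4)
for m in comps(M['red'],30): print(m.sum(),np.nanmedian(P[m],0).round(1),np.nanpercentile(P[m],2,0).round(),np.nanpercentile(P[m],98,0).round())
modfit(P,c['img'],38,50,(380,560,100,300))
E
```

```text
260 [514.2 126.9  76.4] [495. 119.  39.] [535. 134.  78.]
139 [655.5 165.6  55.7] [634. 160.  49.] [680. 171.  57.]
mod n 1297 c [444.3 218.7] size [73.3 40.7] z 44.9 port yaw deg 83.8 dark 91 bgr [178. 182. 185.]
mod n 1149 c [514.8 211.6] size [71.8 42.1] z 44.8 port yaw deg 84.1 dark 77 bgr [171. 174. 178.]
```

View pics/w8.png

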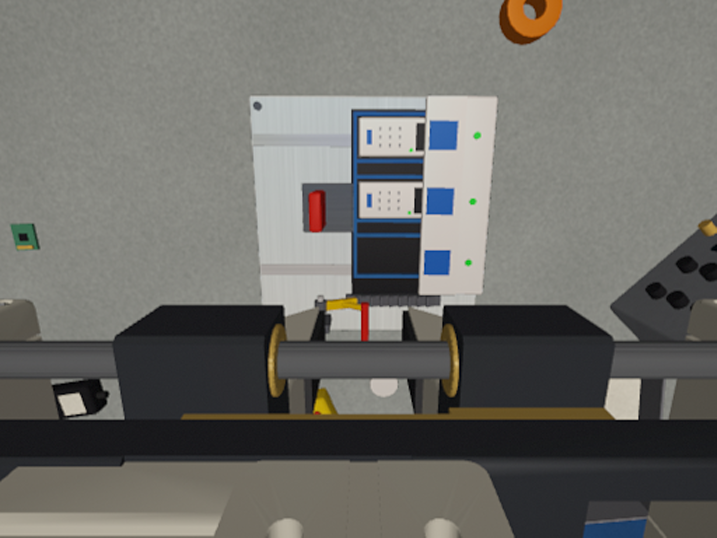

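The pawl is down on the rack: pin at display (365,320), z equal to the start reading. The shuttle is home and both modules are under the dock lip. Handing in.

```bash
python3 -c "
from plant import bot
print(bot.close_job())"
```

```text
the job is handed in; nothing more can be done
None
```

Job handed in at about 45 s of the 208 s limit: both white modules on the bench lie flat in compartments 1 and 2, ports to the dock, with the shuttle pushed home to its stop and the pawl back down on the rack; I didn't pull-test the lock, and no verdict came back.

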